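Trip-test the roller feeler switch and reset

TASK

Test the moulder's board feeler: with the fingertips, gently push the lever that carries the single roller about 30 degrees over, away from the robot and well short of its far stop, and let it spring back upright. Then reset the alarm by gently pressing the square button all the way down, let it come up and draw back clear. Grasp and lift nothing, and do not move or operate the other two feelers, the other two buttons or any of the loose things standing about.

Things in the scene. Friction and masses are not known exactly. Their poses are not given: they have to be found in the camera images.
- roller_switch: The feeler switch whose lever carries ONE black ROLLER at its end. Origin: centre of the underside, on the table; z up. Its +x axis points away from the robot (yaw within 0.35 rad), +y to the left. Bolted down; it does not move. Base 84 x 70 x 6 mm, grey body 42 (x) by 40 (y) mm up to 80 mm high. The lever's pivot is at x 0, y +34 mm, z 62 mm, on the left side of the body, axis along y. 
- roller_lever_tip (a point): Centre of the roller on the roller lever: 65 mm above the pivot, so 127 mm above the table when upright. The roller is 30 mm across and 18 mm wide along the pivot axis (from 3 mm right to 15 mm left of this point).
- roller_lever (a joint): Lean of the roller lever in rad: 0 upright (rest, against a stop), grows as it is pushed away from the robot (switch +x), 1.25 at its far stop; it trips from 0.4. A spring returns it to 0; about 4 N at the roller holds it at 30 degrees.
- rod_switch: A like feeler switch with a plain thin steel ROD for a lever (to 142 mm high). Leave alone. Origin: centre of the underside, on the table; z up. Its +x axis points away from the robot (yaw within 0.35 rad), +y to the left. Bolted down; it does not move. Base 84 x 70 x 6 mm, grey body 42 (x) by 40 (y) mm up to 80 mm high. The lever's pivot is at x 0, y +34 mm, z 62 mm, on the left side of the body, axis along y. 
- rod_lever (a joint): Lean of the rod lever in rad, 0 upright, sprung.
- fork_switch: A like feeler switch whose lever ends in a two-pronged FORK (to 142 mm high). Leave alone. Origin: centre of the underside, on the table; z up. Its +x axis points away from the robot (yaw within 0.35 rad), +y to the left. Bolted down; it does not move. Base 84 x 70 x 6 mm, grey body 42 (x) by 40 (y) mm up to 80 mm high. The lever's pivot is at x 0, y +34 mm, z 62 mm, on the left side of the body, axis along y. 
- fork_lever (a joint): Lean of the fork lever in rad, 0 upright, sprung.
- square_station: The reset station: a grey push-button station, a box 85 x 85 mm and 50 mm high with one upright push button in the middle of its top; it stands loose on the table, 0.9 kg. Origin: centre of the underside; z up, x and y along its sides (yaw within 0.3 rad). This one has a SQUARE flat black button, 40 x 40 mm, its top 66 mm above the table when up.
- square_button_top (a point): Middle of the square button's top face; it goes down with the button.
- square_button (a joint): How far the square button is pressed, in m: 0 up, 0.007 fully down. Spring: starts to move at 1.5 N, 5 N fully down, comes back up by itself.
- mushroom_station: A grey push-button station, a box 85 x 85 mm and 50 mm high with one upright push button in the middle of its top; it stands loose on the table, 0.9 kg. Origin: centre of the underside; z up, x and y along its sides (yaw within 0.3 rad). This one has a wide domed MUSHROOM button, 58 mm across, top 76 mm above the table. Leave alone.
- mushroom_button (a joint): How far the mushroom button is pressed, in m.
- round_station: A grey push-button station, a box 85 x 85 mm and 50 mm high with one upright push button in the middle of its top; it stands loose on the table, 0.9 kg. Origin: centre of the underside; z up, x and y along its sides (yaw within 0.3 rad). This one has a small ROUND flat button, 24 mm across, top 66 mm above the table. Leave alone.
- round_button (a joint): How far the small round button is pressed, in m.
- collar: Loose steel spacer collar, 46 mm across, 30 mm high; origin at the centre of its underside.
- wedge: Loose wooden offcut, 60 x 34 x 24 mm high; origin at the centre of its underside.
- profile: Loose wooden moulding sample, 60 x 40 mm, 52 mm high; origin at the centre of its underside.
- tape: Loose black tape measure, 62 x 30 mm, 46 mm high; origin at the centre of its underside.
- cutterhead: Loose steel cutter head, 104 mm across, 62 mm high; origin at the centre of its underside.
- grease: Loose grease jar, 60 mm across, 75 mm high; origin at the centre of its underside.
- spanner: Loose spanner lying flat, 170 mm long, along its x axis.

How it is judged:
By the outcome, as a careful person would: the job done as asked, in the order asked, and still so for the second after the job is handed in, with the robot touching nothing.
It also fails if it takes over 53 s, if anything falls off the work surface, if the arm or the gripper's body presses on something with over 40 N, if the wrist force passes 120 N, or if a joint passes its speed limit or range.

ROBOT

A 6-joint arm with a two-finger parallel gripper is mounted at the origin on the work surface. World frame = base frame: x ahead of the robot, y to its left, z up, the work surface at z = 0. Lengths are in m, angles in degrees, forces in N, time in s.
With the tool pointing down it reaches from about 0.25 to 0.725 m from the base axis. Payload 9.7 kg.
Tool frame: the origin (TCP) lies at the very end of the fingers, on their centre line; the grasp point (between the pads) lies 19 mm behind it; x points along the fingers, y is the direction in which the jaws open and shut, and the axes are right-handed (so a half turn about x gives the same grasp; the last joint's range is limited). The gripper opens to 85 mm and grips with 20 to 120 N. Pads are 22 mm wide; open, the fingers measure 114 mm over their backs; the gripper's body (76 mm by 85 mm) begins 54 mm behind the grasp point. The pads swing forward as they close: fully open they stand 13 mm farther back than shut.
Start: joints at [76.089, 4.979, 10.078, 95.1, 0, 90], TCP at [0.132, 0.534, 0.191] pointing down, gripper open.
Joint ranges: [-179.16, 179.16], [-48.56, 103.87], [-65.8, 70.77], [-126.05, 130.52], [-82.76, 87.17], [-180, 180]. Speed limits (degrees/s): [127.2, 127.2, 147.25, 180, 180, 180].

INTERFACE

Orientations are given as [roll, pitch, yaw] about the fixed x, y, z axes, in that order (R = Rz(yaw) Ry(pitch) Rx(roll)).
In Python, from workcell import get_obs, cams, bot gives the robot as it stands.
- The arm moves only by the tool apply_moves, never from a script. Its argument "rows" is a list that holds one entry, the list of rows, each a list of 7 numbers: the shift along the tool's x, y, z in mm, then the turn, a rotation vector about the tool's x, y, z in rad, then the opening, from 0 (shut) to 1 (fully open). A call has 1 to 20 rows; each row is the pose to reach, as a shift and turn from the pose measured when the call began, along the tool's axes at that moment; what a row does not reach only later rows make up. A row lasts 1/10 s, in which the tool goes at most 50 mm and 8.59 degrees, less where a joint would pass 70% of its speed; a pose out of reach is approached as far as the arm can. A call with a gripper value outside its range is refused whole. The fingers move at their own pace and stop on an object; "newtons" is the grip in N (left out, the last holds). Time passes only in rows, so rows that repeat a pose let the fingers close. It gives the time, the measured TCP pose, the force and the opening at its end, in the units of the state.
- get_obs(): the state, without advancing time (a new reading comes with each control period).
- cams.camera(name): name is "side" or "top" or "wrist"; returns a dict with "pixels" (420x560x3 uint8, red, green, blue), "range_z" (420x560 float32, m along the optical axis (not along the pixel's ray), 0 where there is no reading), "fx", "fy", "cx", "cy" (pixels), "eye" and "attitude" of the camera in the world. Camera axes: x right, y up, looking along -z (the intrinsics and any distortion apply to the point x, -y, -z); pixel columns grow to the right and rows downward; lengths in m; the calibration is good to about 2 mm. The wrist camera is an equidistant fisheye: a pixel r from the principal point sees the ray r / f radians off the axis. A picture is of the moment at which its call begins.
- bot.job_done(): hands the job in, once; it reports no verdict.
Trained networks look in a picture, given as the dict that the camera call returned (one of the last four; its "shot" number tells which), for a name from the list of things; names that differ only in an ending like _2 or _b are one class to them, and where a whole thing is asked for, a point or a joint stands for the part that bears it (a point fixed in the world has none). Each returns a list of dicts, best first, with "confidence" (0 to 1); they miss things now and then, are a little off and sometimes report something else, mostly with a low value. They report only what shows in the picture. A call takes as long as a camera call.
- cams.find_in(label, picture): "at" ([x, y, z] in m, in world coordinates, good to about 4 mm: the middle of the surface that is visible of it).
The state is a dict: "time": time; "q": joint angles; "qd": joint speeds; "joint_efforts": joint torques, N m; "ee_pos": TCP position; "tcp_rot": TCP orientation; "wrist_force": force on the tool from outside, world axes, zero at the start; "torque": the same for the moment, N m; "opening": finger opening in m.
Only numpy, scipy, OpenCV 4.12 (cv2) and the standard library are available. Lean on these libraries where they do the work, as an engineer would, in place of code of your own. Each camera call takes 0.05 s, during which the arm holds its last target.

## Working session

There is one attempt and no reset: what is moved stays moved. The work goes in short steps, Python scripts to look and compute and a tool call to move; the robot and the scene stay as the last step left them, time stands still between calls to the robot, and variables do not carry over. Pictures are saved under pics/ and viewed, and the job is handed in when it is done.

Besides the shell and the picture viewer there is one more tool, called after ">>>" as name(argument=value, ...), one argument or row to a line, values as JSON. apply_moves: Moves the arm, as the interface text tells. Its arguments: {"type":"object","properties":{"rows":{"type":"array"},"newtons":{"type":"number"}},"required":["rows"]}

```bash
mkdir -p pics
cat > h.py <<'E'
import numpy as np, cv2
from scipy.spatial.transform import Rotation as R
from workcell import get_obs, cams, bot
def save(p,n): cv2.imwrite('pics/'+n, cv2.cvtColor(p['pixels'],cv2.COLOR_RGB2BGR))
E
python3 - <<'E'
from h import *
o=get_obs(); print({k:np.round(v,3) for k,v in o.items()})
for c in ['top','side']:
    p=cams.camera(c); save(p,c+'1.png'); print(c,p['eye'],p['attitude'],p['fx'],p['cx'],p['cy'])
    for n in ['roller_switch','roller_lever_tip','rod_switch','fork_switch','square_station','square_button_top','mushroom_station','round_station','grease','profile','cutterhead','tape']:
        print(n,[(np.round(d['at'],3).tolist(),round(d['confidence'],2)) for d in cams.find_in(n,p)[:2]])
E
```

```text
{'time': np.float64(0.0), 'q': array([ 7.6091e+01,  5.0120e+00,  1.0035e+01,  9.5101e+01, -1.0000e-03,
        9.0000e+01]), 'qd': array([-0.015,  0.016,  0.   ,  0.03 , -0.053, -0.01 ]), 'joint_efforts': array([ 3.0000e-03, -5.2039e+01,  4.6480e+01,  1.6000e-02,  0.0000e+00,
        0.0000e+00]), 'ee_pos': array([0.132, 0.534, 0.191]), 'tcp_rot': array([ -89.073,   89.922, -102.982]), 'wrist_force': array([-0.288,  0.465,  0.379]), 'torque': array([ 0.   , -0.059, -0.01 ]), 'opening': np.float64(0.086)}
top [0.47154162 0.02838353 1.07723661] [  8.85697535  -1.48808709 -90.53333658] 443.7809462913431 275.9557201368455 213.29039356939847
roller_switch [([0.559, -0.234, 0.027], 0.85)]
roller_lever_tip [([0.559, -0.203, 0.136], 0.71), ([0.465, -0.257, 0.051], 0.53)]
rod_switch [([0.599, -0.006, 0.019], 0.83), ([0.557, -0.201, 0.136], 0.57)]
fork_switch [([0.598, 0.247, 0.032], 0.81), ([0.562, -0.203, 0.138], 0.23)]
square_station [([0.439, -0.016, 0.051], 0.94)]
square_button_top [([0.439, -0.019, 0.065], 0.59), ([0.598, -0.127, 0.042], 0.37)]
mushroom_station [([0.467, -0.256, 0.052], 
[... 495 characters left out ...]
411391725
roller_switch [([0.555, -0.222, 0.032], 0.82)]
roller_lever_tip [([0.558, -0.202, 0.121], 0.74), ([0.767, -0.167, 0.006], 0.17)]
rod_switch [([0.587, 0.264, 0.049], 0.65)]
fork_switch [([0.586, 0.265, 0.049], 0.83), ([0.44, -0.018, 0.064], 0.42)]
square_station [([0.435, 0.0, 0.052], 0.98)]
square_button_top [([0.438, -0.017, 0.064], 0.74)]
mushroom_station [([0.45, -0.246, 0.053], 0.97)]
round_station [([0.423, 0.261, 0.046], 0.64), ([0.77, -0.166, 0.009], 0.58)]
grease [([0.746, 0.168, 0.056], 0.84), ([0.771, -0.166, 0.01], 0.72)]
profile [([0.6, 0.113, 0.035], 0.98)]
cutterhead [([0.753, -0.003, 0.051], 0.85)]
tape [([0.594, -0.116, 0.041], 0.65), ([0.444, -0.108, 0.025], 0.59)]
```

View pics/top1.png

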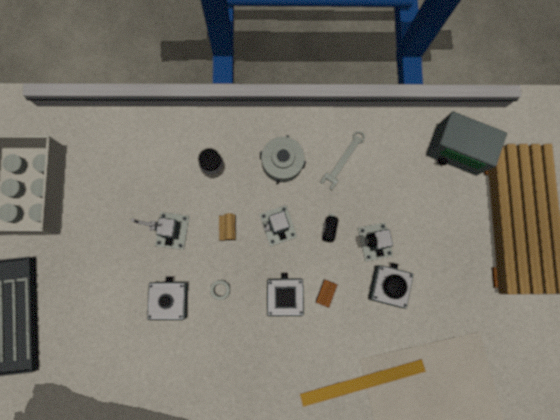

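View pics/side1.png

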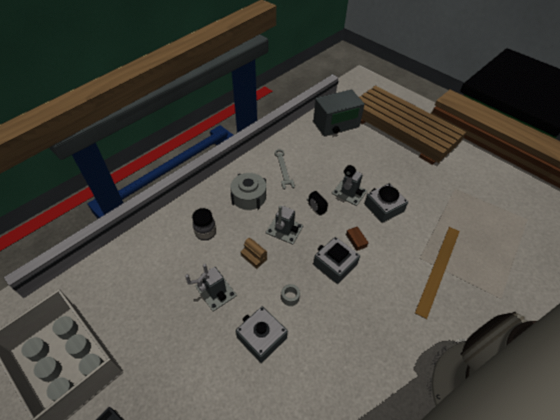

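Top view: the roller feeler is at pixel (376,241) with its black roller at about (371,241). The square station is at (286,297) and the mushroom station at (393,287), just on the robot side of the roller feeler. Next I'll measure the roller, the yaws and the button from depth.

```bash
cat >> h.py <<'E'
def cloud(p):
    H,W=p['range_z'].shape; u,v=np.meshgrid(np.arange(W),np.arange(H)); z=p['range_z'].astype(float)
    P=np.stack([(u-p['cx'])/p['fx']*z,-(v-p['cy'])/p['fy']*z,-z],-1)
    X=P@R.from_euler('xyz',p['attitude'],degrees=True).as_matrix().T+np.array(p['eye'])
    X[z==0]=np.nan; return X
E
python3 - <<'E'
from h import *
ims=[]
for c in ['top','side']:
    p=cams.camera(c); X=cloud(p)
    def st(n,lo,hi):
        m=np.all((X>lo)&(X<hi),-1); q=X[m]
        r=cv2.minAreaRect((q[:,:2]*1000).astype(np.float32)); print(c,n,len(q),q.mean(0).round(4),q.min(0).round(4),q.max(0).round(4),r)
    st('roller',[.5,-.25,.105],[.62,-.15,.16])
    st('body',[.5,-.28,.07],[.62,-.15,.09])
    st('base',[.48,-.3,.003],[.64,-.16,.012])
    st('sqtop',[.37,-.09,.058],[.5,.05,.075])
    st('sqbox',[.37,-.09,.042],[.5,.05,.056])
    st('mush',[.38,-.33,.056],[.54,-.19,.09])
    st('table',[.3,-.1,-.02],[.36,.1,.02])
    for v,u in ([(241,374)] if c=='top' else [(185,352)]):
        ims.append(cv2.resize(p['pixels'][v-35:v+65,u-40:u+60],None,fx=4,fy=4,interpolation=cv2.INTER_CUBIC))
cv2.imwrite('pics/z1.png',cv2.cvtColor(np.hstack(ims),cv2.COLOR_RGB2BGR))
E
```

```text
top roller 156 [ 0.5595 -0.2008  0.1341] [ 0.5446 -0.2173  0.1135] [ 0.575  -0.1909  0.1435] ((560.23291015625, -204.01416015625), (29.624629974365234, 24.929283142089844), 8.898948669433594)
top body 273 [ 0.567  -0.2424  0.0775] [ 0.5442 -0.2635  0.0702] [ 0.5902 -0.2043  0.0847] ((565.8207397460938, -232.38182067871094), (41.61835861206055, 58.863033294677734), 10.757905006408691)
top base 429 [ 0.5652 -0.2327  0.0056] [ 0.4801 -0.2968  0.003 ] [ 0.6331 -0.1636  0.0116] ((556.6170654296875, -230.21768188476562), (152.9842071533203, 133.17626953125), 0.04267119988799095)
top sqtop 323 [ 0.4378 -0.0169  0.0642] [ 0.4186 -0.0362  0.0585] [0.4567 0.0023 0.0724] ((437.67547607421875, -16.88294792175293), (38.38246154785156, 37.756473541259766), 89.45040130615234)
top sqbox 1028 [ 0.438  -0.0169  0.0481] [ 0.3954 -0.06    0.042 ] [0.4793 0.0248 0.055 ] ((437.23480224609375, -17.697635650634766), (84.87478637695312, 83.46793365478516), 89.49125671386719)
top mush 505 [ 0.4599 -0.2649  0.0699] [ 0.4317 -0.2951  0.0604] [ 0.4879 -0.2376  0.0774] ((459.5212707519531, -266.4559020996094), (5
[... 916 characters left out ...]
0.003  0.0699] ((437.5268859863281, -17.516530990600586), (41.33574295043945, 40.62649154663086), 89.4326171875)
side sqbox 717 [ 0.433  -0.01    0.0496] [ 0.3945 -0.0574  0.042 ] [0.4798 0.0257 0.056 ] ((437.234130859375, -15.891212463378906), (85.02217864990234, 83.24455261230469), 0.5159077048301697)
side mush 265 [ 0.4576 -0.2609  0.0718] [ 0.4315 -0.2917  0.0627] [ 0.4879 -0.2372  0.0792] ((458.8179931640625, -265.56805419921875), (56.62453079223633, 53.600868225097656), 48.997684478759766)
side table 1796 [3.294e-01 4.400e-03 2.000e-04] [ 0.3    -0.0999 -0.0056] [0.3599 0.1    0.0058] ((329.99359130859375, 0.05768585205078125), (59.83306884765625, 199.858642578125), 0.0236634723842144)
```

View pics/z1.png

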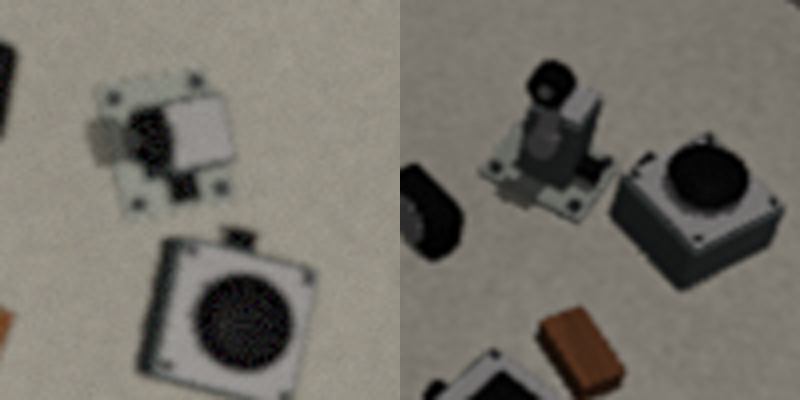

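```bash
cat >> h.py <<'E'
def plan(target,Rt=None):
    o=get_obs(); R0=R.from_euler('xyz',o['tcp_rot'],degrees=True)
    s=R0.as_matrix().T@(np.array(target)-o['ee_pos'])*1000
    rv=(R0.inv()*Rt).as_rotvec() if Rt is not None else np.zeros(3)
    print('tcp',np.round(o['ee_pos'],4),'shift',s.round(1),'rotvec',rv.round(4),'F',np.round(o['wrist_force'],2),'t',o['time'],'open',o['opening']); return s,rv
E
python3 - <<'E'
from h import *
o=get_obs(); print(R.from_euler('xyz',o['tcp_rot'],degrees=True).as_matrix().round(3))
a=np.radians(11)
d=np.array([np.cos(a),np.sin(a),0]); x=np.array([0,0,-1.])
for s in (1,-1):
  for name,z in (('z along push',s*d),('y along push',np.cross(s*d,x)*0+np.cross(x,s*d))):
    y=np.cross(z,x); Rt=R.from_matrix(np.stack([x,y,z],1))
    print(s,name); plan([.50,-.214,.19],Rt)
E
```

```text
[[-0.     0.24   0.971]
 [-0.     0.971 -0.24 ]
 [-1.    -0.    -0.   ]]
1 z along push
tcp [0.1322 0.5339 0.1915] shift [   1.5 -637.5  536.8] rotvec [-4.347e-01 -0.000e+00  1.000e-04] F [-0.45  0.61 -1.39] t 1.4 open 0.0856593745484434
1 y along push
tcp [0.1322 0.5339 0.1915] shift [   1.5 -637.5  536.8] rotvec [1.136 0.    0.   ] F [-0.45  0.61 -1.39] t 1.4 open 0.0856593745484434
-1 z along push
tcp [0.1322 0.5339 0.1915] shift [   1.5 -637.5  536.8] rotvec [2.7068e+00 1.0000e-04 0.0000e+00] F [-0.45  0.61 -1.39] t 1.4 open 0.0856593745484434
-1 y along push
tcp [0.1322 0.5339 0.1915] shift [   1.5 -637.5  536.8] rotvec [-2.0055e+00 -1.0000e-04  0.0000e+00] F [-0.45  0.61 -1.39] t 1.4 open 0.0856593745484434
```

>>> apply_moves(
  rows=[
    [[-10,-15,12,-0.01,0,0,0.8],[-20,-45,38,-0.03,0,0,0.5],[-30,-80,67,-0.05,0,0,0],[-30,-115,97,-0.08,0,0,0],[-30,-150,126,-0.1,0,0,0],[-30,-185,156,-0.13,0,0,0],[-30,-220,185,-0.15,0,0,0],[-30,-255,215,-0.17,0,0,0],[-30,-290,244,-0.2,0,0,0],[-30,-325,274,-0.22,0,0,0],[-30,-360,303,-0.25,0,0,0],[-30,-395,333,-0.27,0,0,0],[-30,-430,362,-0.29,0,0,0],[-30,-465,392,-0.32,0,0,0],[-30,-500,421,-0.34,0,0,0],[-30,-535,450,-0.37,0,0,0],[-30,-570,480,-0.39,0,0,0],[-30,-605,509,-0.41,0,0,0],[-30,-628,528,-0.43,0,0,0],[-30,-637,537,-0.435,0,0,0]],
  ],
)

```text
time: 3.4
ee_pos: [0.5008, -0.2159, 0.2206]
tcp_rot: [157.2, 89.9, 168.1]
wrist_force: [0.0, 0.3, 0.3]
opening: -0.0001
```

Run:
```python
from h import *
print(np.round(get_obs()['q'],1))
p=cams.camera('side'); save(p,'s2.png')
p=cams.camera('wrist'); save(p,'w2.png')
a=np.radians(11);d=np.array([np.cos(a),np.sin(a),0]);x=np.array([0,0,-1.])
Rt=R.from_matrix(np.stack([x,np.cross(d,x),d],1))
c=np.array([.560,-.203,.110])
plan(c-d*.047+[0,0,.0],Rt)
```

```text
[-23.3   5.2  13.5  98.4  -0.  -34.2]
tcp [ 0.5005 -0.2145  0.2207] shift [ 1.107e+02 -1.000e-01  1.370e+01] rotvec [-0.0015 -0.0011 -0.0008] F [-0.11  0.03  0.31] t 3.5 open 0.00014962020332796945
```

View pics/s2.png

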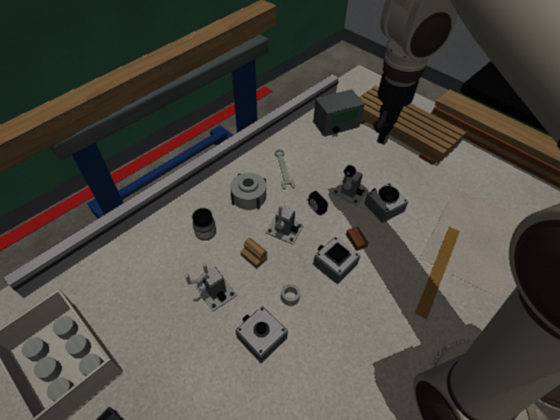

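View pics/w2.png

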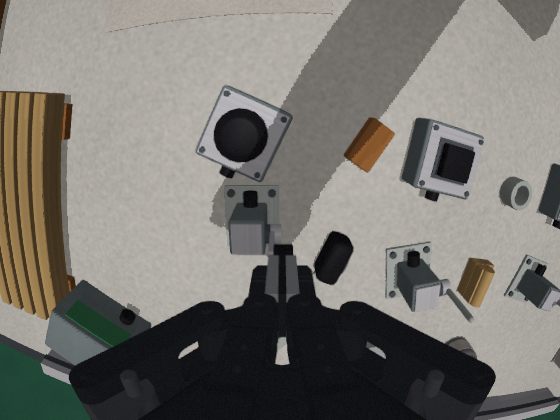

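Side view: the closed fingertip at pixel (382,138) hangs above the robot side of the roller feeler at (350,180). Wrist view: the fingers point at the roller lever (275,235), with the yaw aligned to the switch base. I'll descend in front of the roller.

>>> apply_moves(
  rows=[
    [[15,0,2,0,0,0,0],[35,0,4,0,0,0,0],[55,0,6,0,0,0,0],[75,0,8,0,0,0,0],[92,0,10,0,0,0,0],[104,0,12,0,0,0,0],[110,0,13,0,0,0,0],[110,0,13,0,0,0,0]],
  ],
)

```text
time: 4.3
ee_pos: [0.513, -0.2113, 0.1105]
tcp_rot: [143.8, 89.9, 154.7]
wrist_force: [-0.5, 0.0, 0.0]
opening: -0.0002
```

Run:
```python
from h import *
plan([.560,-.203,.11])
for c in ['side','top']:
    p=cams.camera(c); 
    v,u=(185,352) if c=='side' else (241,374)
    if c=='side': A=cv2.resize(p['pixels'][v-75:v+25,u-40:u+60],None,fx=4,fy=4,interpolation=cv2.INTER_CUBIC)
    else: B=cv2.resize(p['pixels'][v-35:v+65,u-40:u+60],None,fx=4,fy=4,interpolation=cv2.INTER_CUBIC)
cv2.imwrite('pics/z3.png',cv2.cvtColor(np.hstack([A,B]),cv2.COLOR_RGB2BGR))
```

```text
tcp [ 0.513  -0.2113  0.1105] shift [ 0.4 -0.8 47.7] rotvec [0. 0. 0.] F [-0.51  0.    0.05] t 4.3 open -0.00024573116653158264
```

View pics/z3.png

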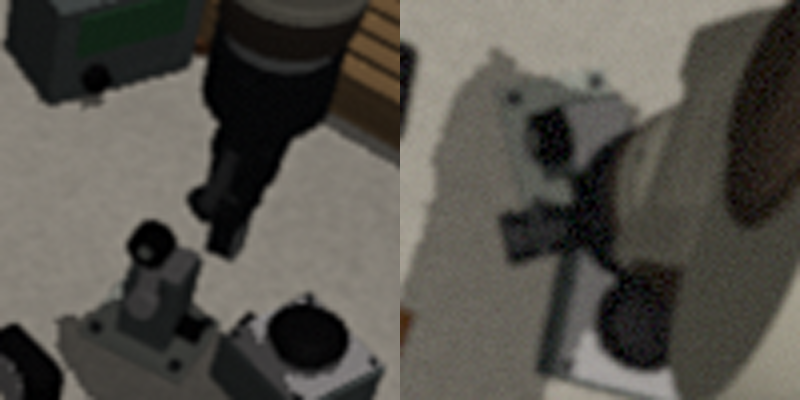

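The fingertip is at the roller's height, about 20 mm in front of it, and everything else is clear. Now a slow approach to feel the contact.

>>> apply_moves(
  rows=[
    [[0,0,5,0,0,0,0],[0,0,10,0,0,0,0],[0,0,14,0,0,0,0],[0,0,17,0,0,0,0],[0,0,20,0,0,0,0],[0,0,23,0,0,0,0],[0,0,26,0,0,0,0],[0,0,29,0,0,0,0],[0,0,32,0,0,0,0],[0,0,32,0,0,0,0]],
  ],
)

```text
time: 5.4
ee_pos: [0.5451, -0.2057, 0.1115]
tcp_rot: [131.1, 90.0, 142.0]
wrist_force: [-1.0, -0.2, -0.1]
opening: 0.0
```

```bash
cat > look.py <<'E'
from h import *
import sys
p=cams.camera('side'); v,u=185,352
cv2.imwrite('pics/'+sys.argv[1],cv2.cvtColor(cv2.resize(p['pixels'][v-75:v+25,u-60:u+60],None,fx=5,fy=5,interpolation=cv2.INTER_CUBIC),cv2.COLOR_RGB2BGR))
plan([.560,-.203,.11])
print(np.round(get_obs()['torque'],2))
X=cloud(p); m=np.all((X>[.53,-.24,.09])&(X<[.65,-.14,.16]),-1); q=X[m]; print(len(q),q.min(0).round(4),q.max(0).round(4))
print([(np.round(d['at'],3).tolist(),round(d['confidence'],2)) for d in cams.find_in('roller_lever_tip',p)[:2]])
E
python3 look.py s4.png
```

```text
tcp [ 0.5449 -0.2057  0.1115] shift [ 1.5 -0.2 15.3] rotvec [0. 0. 0.] F [-0.21 -0.24 -0.35] t 5.45 open 0.0003148963766466743
[0.01 0.07 0.03]
127 [ 0.5328 -0.2142  0.0925] [ 0.5741 -0.19    0.1598]
[([0.557, -0.204, 0.12], 0.56), ([0.453, 0.138, 0.03], 0.55)]
```

View pics/s4.png

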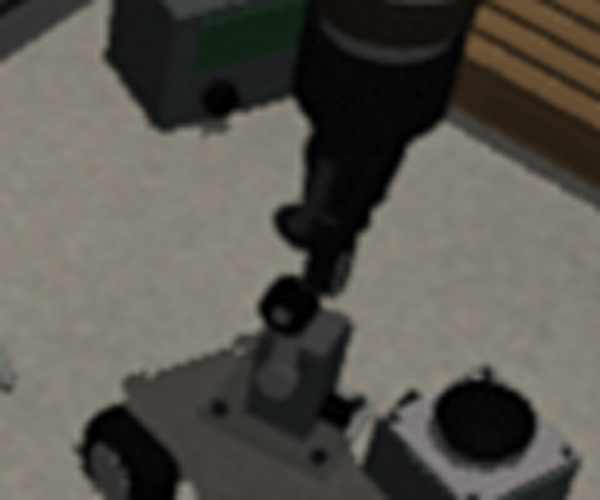

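>>> apply_moves(
  rows=[
    [[1,0,2,0,0,0,0],[1,0,4,0,0,0,0],[1,0,6,0,0,0,0],[1,0,8,0,0,0,0],[1,0,8,0,0,0,0]],
  ],
)

```text
time: 6.0
ee_pos: [0.5529, -0.2041, 0.1105]
tcp_rot: [141.5, 90.0, 152.4]
wrist_force: [-0.2, -0.3, -0.0]
opening: 0.0001
```

```bash
python3 look.py s5.png
```

```text
tcp [ 0.5528 -0.2042  0.1105] shift [ 0.5 -0.2  7.3] rotvec [0. 0. 0.] F [-0.14  0.06 -0.22] t 6.05 open 9.13305994734898e-05
[-0.03 -0.   -0.02]
126 [ 0.5404 -0.2159  0.0907] [ 0.5744 -0.1892  0.1593]
[([0.558, -0.203, 0.12], 0.61), ([0.558, -0.225, 0.033], 0.37)]
```

View pics/s5.png

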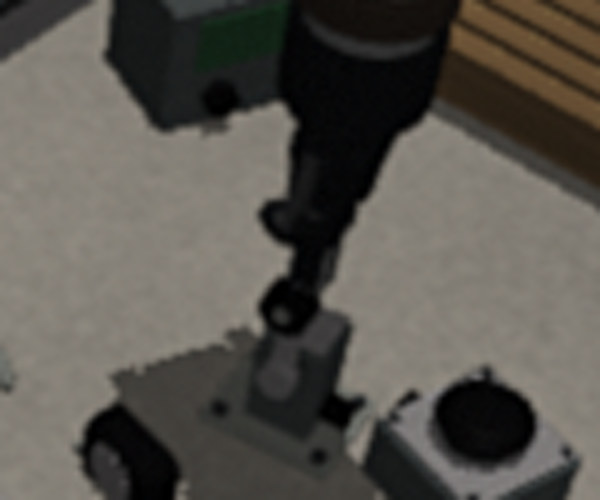

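Run:
```python
from h import *
for c in ['side','top']:
    p=cams.camera(c); X=cloud(p)
    if c=='side':
        np.set_printoptions(linewidth=250)
        for v in range(158,182,2):
            print(v,' '.join('%3d/%4d/%3d'%tuple(np.nan_to_num(X[v,u]*1000).round()) for u in range(342,364,2)))
p=cams.camera('wrist'); print(p['fx'],p['cx'],p['cy'],p['eye'],p['attitude']); 
cv2.imwrite('pics/w6.png',cv2.cvtColor(cv2.resize(p['pixels'][150:300,180:380],None,fx=4,fy=4,interpolation=cv2.INTER_CUBIC),cv2.COLOR_RGB2BGR))
```

```text
158 677/-346/ -1 672/-350/  0 557/-168/202 547/-160/215 537/-153/226 529/-148/235 531/-161/224 535/-179/209 538/-193/198 634/-386/  1 631/-393/ -1
160 670/-338/  0 664/-340/  2 662/-348/ -1 655/-350/  3 561/-197/172 538/-165/210 531/-164/215 533/-177/205 541/-201/184 629/-378/  2 624/-384/  1
162 664/-330/  1 659/-333/  2 655/-340/  1 651/-345/  0 556/-190/173 550/-189/179 545/-190/181 543/-197/177 542/-207/171 625/-375/ -3 619/-375/  2
164 659/-325/ -1 657/-333/ -5 648/-330/  3 645/-336/  1 555/-190/167 549/-190/171 543/-191/175 543/-200/169 542/-209/163 620/-368/ -3 613/-368/  2
166 654/-318/ -1 648/-321/  0 575/-207/133 567/-205/140 554/-191/159 548/-191/163 543/-192/166 542/-200/162 616/-350/  3 614/-360/ -3 606/-358/  5
168   0/   0/  0 641/-310/  4 567/-195/140 560/-194/145 558/-201/142 555/-205/142 546/-199/152 541/-201/155 611/-345/  2 606/-349/  2 604/-357/ -2
170 642/-303/  0 569/-192/133 565/-194/135 560/-196/137 554/-197/140 551/-201/140 549/-208/136 611/-335/ -1 606/-339/  0 602/-344/ -1 597/-348/  1
172 635/-294/  2 568/-191/126 563/-193/129 559/-196/129 553/-196/134 547/-197/137 546/-205/132 567/-255/ 81 563/-260/ 80 596/-335/  1 590/-337/  4
174 631/-290/ -1 566/-190/121 562/-194/121 556/-194/125 551/-195/129 545/-196/132 565/-243/ 83 564/-252/ 77 557/-251/ 83 554/-258/ 80 587/-335/ -1
176 626/-284/ -2 584/-223/ 76 561/-194/114 554/-193/119 550/-195/122 545/-197/124 560/-237/ 83 558/-245/ 78 553/-247/ 80 551/-254/ 77 579/-321/  7
178 620/-276/ -1 581/-220/ 72 575/-220/ 76 564/-213/ 89 557/-212/ 95 561/-230/ 79 557/-233/ 80 552/-237/ 81 550/-243/ 78 548/-252/ 73 574/-316/  5
180 609/-260/ 11 578/-217/ 67 567/-209/ 82 563/-213/ 83 556/-211/ 89 558/-227/ 75 552/-227/ 80 548/-232/ 79 546/-239/ 75 548/-256/ 61 571/-314/  0
325.19226210127806 281.7486028785776 208.35546637491237 [ 0.47512456 -0.21930612  0.29324789] [-1.79434948e+01 -6.84970574e-02  1.00942983e+02]
```

View pics/w6.png

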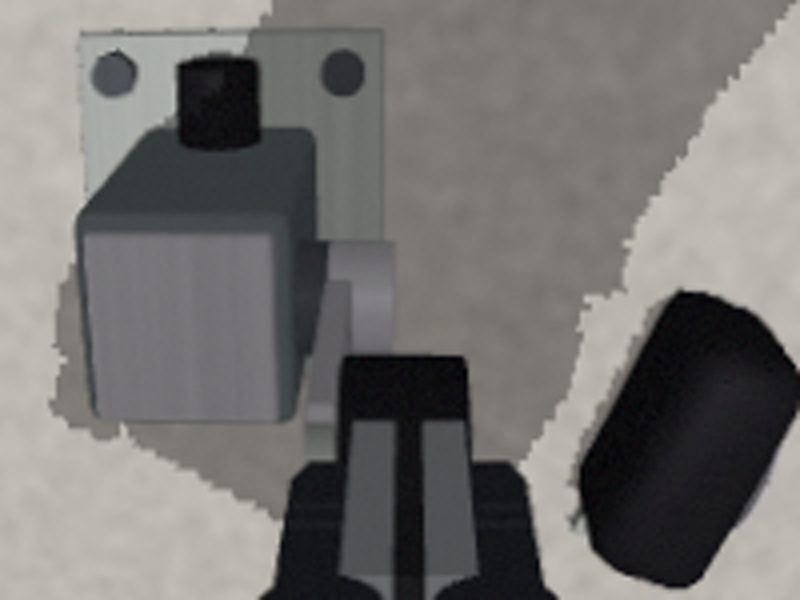

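The wrist view shows the roller (the black block at crop (405,385)) under the grey finger ends. The side depth at the finger also stops near z = 0.15. So the real finger end may be higher than the reported TCP. I'll back off and measure it.

>>> apply_moves(
  rows=[
    [[0,0,-8,0,0,0,0],[0,0,-18,0,0,0,0],[0,0,-28,0,0,0,0],[0,0,-37,0,0,0,0],[0,0,-40,0,0,0,0],[0,0,-40,0,0,0,0]],
  ],
)

```text
time: 6.85
ee_pos: [0.5129, -0.212, 0.1109]
tcp_rot: [-10.2, 90.0, 0.7]
wrist_force: [-0.1, -0.7, -0.6]
opening: -0.0002
```

```bash
cat >> h.py <<'E'
def proj(p,X):
    c=R.from_euler('xyz',p['attitude'],degrees=True).as_matrix().T@(np.array(X)-p['eye'])
    return p['cx']+p['fx']*c[0]/-c[2], p['cy']-p['fy']*c[1]/-c[2]
E
python3 - <<'E'
from h import *
o=get_obs(); print(o['ee_pos'],o['q'],o['opening'])
p=cams.camera('side'); X=cloud(p); u0,v0=proj(p,o['ee_pos']); print('proj',u0,v0, proj(p,o['ee_pos']+[0,0,.03]))
m=np.all((X>[.47,-.25,.085])&(X<[.535,-.17,.24]),-1)
q=X[m]
for lo in np.arange(.085,.2,.008):
    s=q[(q[:,2]>=lo)&(q[:,2]<lo+.008)]
    if len(s): print(round(lo,3),len(s),s.min(0).round(3),s.max(0).round(3))
u,v=int(u0),int(v0)
im=p['pixels'].copy(); im[v,u]=[255,0,0]
cv2.imwrite('pics/s7.png',cv2.cvtColor(cv2.resize(im[v-75:v+45,u-60:u+60],None,fx=5,fy=5,interpolation=cv2.INTER_NEAREST),cv2.COLOR_RGB2BGR))
E
```

```text
[ 0.51291908 -0.21204063  0.11086761] [-2.24616797e+01  4.76789218e+00  9.33032071e-01  8.61591848e+01
  2.54545757e-03 -3.33564348e+01] -0.00017121226035850186
proj 363.9750761158914 182.6335305622181 (np.float64(366.0995601978255), np.float64(174.93746690624366))
0.149 7 [ 0.502 -0.213  0.153] [ 0.52  -0.202  0.157]
0.157 19 [ 0.5   -0.214  0.158] [ 0.521 -0.195  0.165]
0.165 18 [ 0.5   -0.218  0.165] [ 0.52  -0.196  0.173]
0.173 21 [ 0.5   -0.214  0.173] [ 0.52  -0.195  0.181]
0.181 5 [ 0.499 -0.218  0.181] [ 0.506 -0.198  0.186]
0.189 9 [ 0.496 -0.238  0.192] [ 0.505 -0.188  0.197]
0.197 18 [ 0.494 -0.24   0.197] [ 0.514 -0.177  0.204]
```

View pics/s7.png

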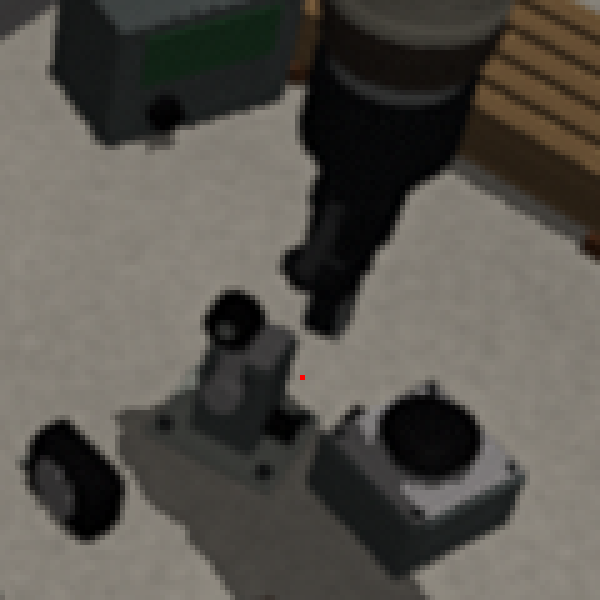

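With the TCP reported at z = 0.111, the depth shows the finger ends at about z = 0.150; the red pixel at (302,377) is the reported TCP and the actual tip is near (322,332). So the real tip sits about 39 mm above the reported TCP. I'll correct for that: descend 38 mm and look again.

>>> apply_moves(
  rows=[
    [[5,0,0,0,0,0,0],[12,0,0,0,0,0,0],[20,0,0,0,0,0,0],[28,0,0,0,0,0,0],[34,0,0,0,0,0,0],[38,0,0,0,0,0,0],[38,0,0,0,0,0,0]],
  ],
)

```text
time: 7.6
ee_pos: [0.513, -0.2118, 0.0721]
tcp_rot: [142.9, 90.0, 153.8]
wrist_force: [-0.6, -0.0, -0.0]
opening: -0.0001
```

```bash
cat > look.py <<'E'
from h import *
import sys
o=get_obs()
p=cams.camera('side'); X=cloud(p)
v,u=185,352
cv2.imwrite('pics/'+sys.argv[1],cv2.cvtColor(cv2.resize(p['pixels'][v-75:v+25,u-60:u+60],None,fx=5,fy=5,interpolation=cv2.INTER_CUBIC),cv2.COLOR_RGB2BGR))
plan([.560,-.203,.072]); print('torque',np.round(o['torque'],2))
m=np.all((X>[o['ee_pos'][0]-.03,-.25,.085])&(X<[o['ee_pos'][0]+.018,-.17,.24]),-1); q=X[m]
for lo in np.arange(.085,.16,.008):
    s=q[(q[:,2]>=lo)&(q[:,2]<lo+.008)]
    if len(s): print(round(lo,3),len(s),s.min(0).round(3),s.max(0).round(3))
print([(np.round(d['at'],3).tolist(),round(d['confidence'],2)) for d in cams.find_in('roller_lever_tip',p)[:2]])
E
python3 look.py s8.png
```

```text
tcp [ 0.5132 -0.2119  0.0726] shift [ 0.6 -0.1 47.6] rotvec [0. 0. 0.] F [-1.11  0.41  0.1 ] t 7.65 open -0.00023244209129566024
torque [-0.01 -0.04 -0.  ]
0.109 6 [ 0.503 -0.208  0.113] [ 0.522 -0.202  0.116]
0.117 15 [ 0.5   -0.217  0.119] [ 0.521 -0.197  0.125]
0.125 19 [ 0.5   -0.218  0.125] [ 0.52  -0.197  0.133]
0.133 16 [ 0.502 -0.215  0.133] [ 0.521 -0.196  0.141]
0.141 6 [ 0.5   -0.218  0.142] [ 0.505 -0.197  0.149]
0.149 3 [ 0.499 -0.22   0.154] [ 0.503 -0.2    0.156]
0.157 18 [ 0.495 -0.24   0.158] [ 0.516 -0.18   0.165]
[([0.558, -0.204, 0.118], 0.7), ([0.584, 0.264, 0.05], 0.36)]
```

View pics/s8.png

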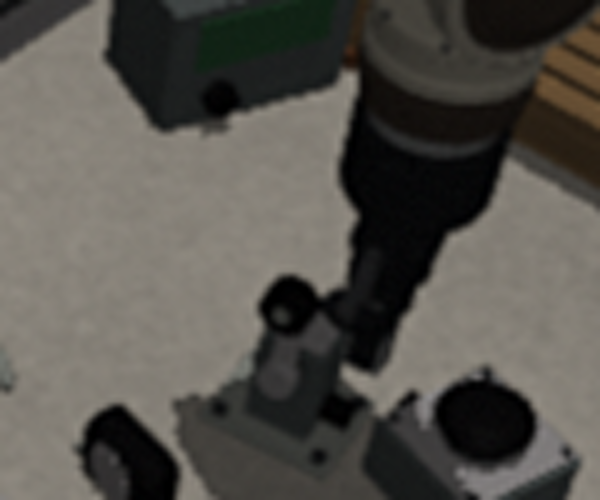

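The tip is now at z ≈ 0.112, in front of the roller with the lateral overlap I wanted. I'll approach again slowly.

>>> apply_moves(
  rows=[
    [[0,0,5,0,0,0,0],[0,0,10,0,0,0,0],[0,0,15,0,0,0,0],[0,0,19,0,0,0,0],[0,0,22,0,0,0,0],[0,0,25,0,0,0,0],[0,0,28,0,0,0,0],[0,0,31,0,0,0,0],[0,0,33,0,0,0,0],[0,0,33,0,0,0,0]],
  ],
)

```text
time: 8.7
ee_pos: [0.5459, -0.2057, 0.0729]
tcp_rot: [-40.0, 90.0, -29.0]
wrist_force: [-0.9, -0.8, 1.3]
opening: 0.0003
```

```bash
python3 look.py s9.png
```

```text
tcp [ 0.5457 -0.2058  0.0729] shift [ 0.9  0.  14.5] rotvec [0. 0. 0.] F [-1.11 -0.89  0.33] t 8.75 open 1.3972319279008194e-05
torque [-0.14  0.3  -0.05]
0.085 3 [ 0.558 -0.214  0.087] [ 0.562 -0.211  0.088]
0.093 4 [ 0.56  -0.214  0.094] [ 0.564 -0.208  0.096]
0.109 4 [ 0.538 -0.2    0.112] [ 0.562 -0.195  0.116]
0.117 22 [ 0.533 -0.214  0.117] [ 0.564 -0.193  0.125]
0.125 23 [ 0.533 -0.208  0.125] [ 0.56  -0.191  0.133]
0.133 19 [ 0.534 -0.214  0.133] [ 0.559 -0.19   0.14 ]
0.141 10 [ 0.534 -0.21   0.141] [ 0.547 -0.191  0.145]
0.149 2 [ 0.533 -0.213  0.149] [ 0.536 -0.201  0.15 ]
0.157 18 [ 0.528 -0.233  0.157] [ 0.549 -0.172  0.164]
[([0.432, -0.001, 0.052], 0.74), ([0.564, -0.203, 0.088], 0.64)]
```

View pics/s9.png

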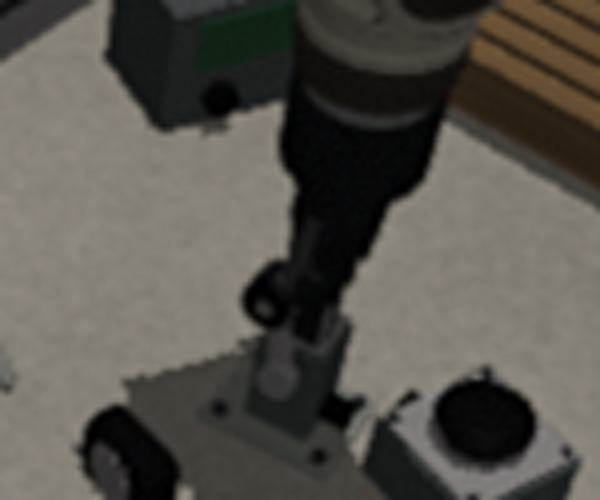

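The roller has moved and I feel about 1.4 N, so there is contact. I'll push a further 21 mm to reach about 30°.

>>> apply_moves(
  rows=[
    [[0,0,3,0,0,0,0],[0,0,6,0,0,0,0],[0,0,9,0,0,0,0],[0,0,12,0,0,0,0],[0,0,15,0,0,0,0],[0,0,18,0,0,0,0],[0,0,20,0,0,0,0],[0,0,21,0,0,0,0],[0,0,21,0,0,0,0]],
  ],
)

```text
time: 9.7
ee_pos: [0.566, -0.2016, 0.0725]
tcp_rot: [152.0, 89.9, 162.9]
wrist_force: [-5.3, -1.0, -3.9]
opening: -0.0002
```

```bash
cat > rol.py <<'E'
from h import *
p=cams.camera('side'); X=cloud(p); b=p['pixels'].mean(-1)
m=np.all((X>[.54,-.23,.085])&(X<[.64,-.15,.15]),-1); q=X[m]
a=np.radians(11);d=np.array([np.cos(a),np.sin(a),0]);n=np.array([-d[1],d[0],0])
# left face of roller: lateral offset near +15 mm from tip point
o=np.array([.56,-.203,0]); s=(q-o)@d*1000; t=(q-o)@n*1000; z=q[:,2]*1000
k=t>5
print('left face s,z ranges',s[k].min().round(1),s[k].max().round(1),z[k].min().round(1),z[k].max().round(1),k.sum(),'mean',s[k].mean().round(1),z[k].mean().round(1),'bright max', 'all smax',s.max().round(1))
p=cams.camera('top'); X=cloud(p); m=np.all((X>[.54,-.23,.1])&(X<[.64,-.15,.15]),-1); q=X[m]
s=(q-o)@d*1000; z=q[:,2]*1000; print('top smax',s.max().round(1) if len(s) else None, 'n',len(s), 'z', z[s>s.max()-20].max().round(1) if len(s) else None)
E
python3 look.py s10.png; python3 rol.py
```

```text
tcp [ 0.566  -0.2016  0.0726] shift [ 0.6 -0.2 -6.1] rotvec [0. 0. 0.] F [-6.16 -0.66 -3.91] t 9.75 open 0.00018525239884991152
torque [-0.14  1.07  0.02]
0.085 12 [ 0.568 -0.214  0.085] [ 0.582 -0.208  0.091]
0.093 2 [ 0.569 -0.209  0.093] [ 0.583 -0.208  0.096]
0.109 8 [ 0.556 -0.196  0.11 ] [ 0.582 -0.19   0.117]
0.117 24 [ 0.552 -0.207  0.118] [ 0.584 -0.188  0.125]
0.125 25 [ 0.554 -0.206  0.125] [ 0.584 -0.186  0.133]
0.133 22 [ 0.553 -0.208  0.133] [ 0.581 -0.186  0.141]
0.141 8 [ 0.553 -0.205  0.141] [ 0.566 -0.184  0.147]
0.149 3 [ 0.552 -0.208  0.15 ] [ 0.556 -0.195  0.154]
0.157 21 [ 0.548 -0.236  0.157] [ 0.565 -0.171  0.164]
[([0.577, -0.203, 0.086], 0.46), ([0.598, 0.118, 0.029], 0.3)]
left face s,z ranges -6.0 44.6 105.9 147.3 119 mean 18.9 125.2 bright max all smax 44.6
top smax 45.6 n 55 z 135.0
```

View pics/s10.png

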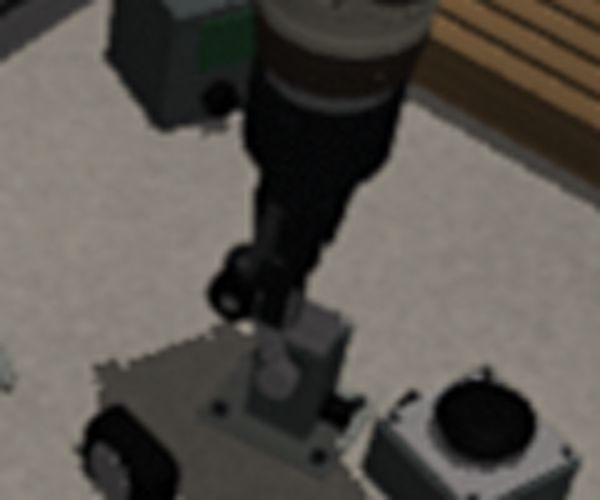

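Both cameras put the far edge of the roller 45 mm on, so its centre has moved about 30 mm (27.5°). A 2 mm nudge gives about 29.5°, then I'll return slowly.

>>> apply_moves(
  rows=[
    [[0,0,1,0,0,0,0],[0,0,2,0,0,0,0],[0,0,2.5,0,0,0,0],[0,0,2.5,0,0,0,0]],
  ],
)

```text
time: 10.3
ee_pos: [0.5679, -0.2012, 0.0723]
tcp_rot: [156.8, 89.9, 167.7]
wrist_force: [-5.9, -0.3, -4.1]
opening: -0.0001
```

```bash
python3 rol.py
```

```text
left face s,z ranges -4.0 47.4 105.8 147.8 126 mean 20.7 124.7 bright max all smax 47.4
top smax 47.8 n 52 z 132.4
```

The lean now measures about 30° (32.5 mm). I'll retreat at a moderate rate so the lever follows the finger back up.

>>> apply_moves(
  rows=[
    [[0,0,-3,0,0,0,0],[0,0,-7,0,0,0,0],[0,0,-11,0,0,0,0],[0,0,-15,0,0,0,0],[0,0,-19,0,0,0,0],[0,0,-23,0,0,0,0],[0,0,-27,0,0,0,0],[0,0,-31,0,0,0,0],[0,0,-35,0,0,0,0],[0,0,-39,0,0,0,0],[0,0,-45,0,0,0,0],[0,0,-50,0,0,0,0],[0,0,-55,0,0,0,0],[0,0,-57,0,0,0,0],[0,0,-57,0,0,0,0]],
  ],
)

```text
time: 11.9
ee_pos: [0.5117, -0.2121, 0.0725]
tcp_rot: [158.7, 89.9, 169.6]
wrist_force: [0.3, -0.0, 0.4]
opening: -0.0003
```

```bash
python3 rol.py; python3 look.py s11.png
python3 - <<'E'
from h import *
plan([.438,-.017,.10])
E
```

```text
left face s,z ranges -14.4 14.5 112.3 144.9 78 mean -0.2 129.9 bright max all smax 14.5
top smax 14.9 n 153 z 144.0
tcp [ 0.512  -0.212   0.0724] shift [ 0.4 -0.3 48.8] rotvec [0. 0. 0.] F [0.2  1.26 0.06] t 12.05 open 0.0001562776025974548
torque [-0.02 -0.02  0.02]
0.109 2 [ 0.5   -0.208  0.112] [ 0.503 -0.206  0.116]
0.117 12 [ 0.5   -0.22   0.118] [ 0.519 -0.197  0.124]
0.125 22 [ 0.499 -0.217  0.125] [ 0.52  -0.196  0.132]
0.133 18 [ 0.499 -0.215  0.133] [ 0.514 -0.196  0.141]
0.141 4 [ 0.499 -0.217  0.142] [ 0.516 -0.198  0.145]
0.149 6 [ 0.497 -0.223  0.15 ] [ 0.502 -0.201  0.156]
0.157 17 [ 0.493 -0.238  0.157] [ 0.512 -0.178  0.165]
[([0.559, -0.2, 0.117], 0.45)]
tcp [ 0.512  -0.2119  0.0724] shift [-27.4 205.4 -35.9] rotvec [0. 0. 0.] F [-0.66 -0.1   0.54] t 12.1 open -0.0003332342668654816
```

View pics/s11.png

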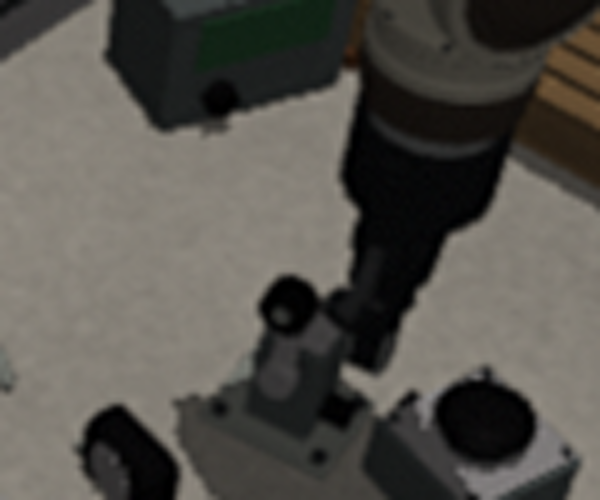

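The lever is back upright: the far edge is at 14.5–15 mm, the same as before. Now I'll rise, cross over, and hover above the square button.

>>> apply_moves(
  rows=[
    [[-15,0,0,0,0,0,0],[-40,0,0,0,0,0,0],[-65,0,0,0,0,0,0],[-80,10,-2,0,0,0,0],[-80,35,-6,0,0,0,0],[-80,70,-12,0,0,0,0],[-80,105,-18,0,0,0,0],[-80,140,-24,0,0,0,0],[-80,170,-30,0,0,0,0],[-75,195,-34,0,0,0,0],[-60,205,-36,0,0,0,0],[-35,205,-36,0,0,0,0],[-15,205,-36,0,0,0,0],[0,205,-36,0,0,0,0],[8,205,-36,0,0,0,0],[8,205,-36,0,0,0,0]],
  ],
)

```text
time: 13.7
ee_pos: [0.4374, -0.0174, 0.064]
tcp_rot: [160.4, 89.8, 171.3]
wrist_force: [-0.1, 0.2, 0.4]
opening: -0.0001
```

```bash
cat > sq.py <<'E'
from h import *
import sys
o=get_obs(); plan([.438,-.017,.06])
p=cams.camera('side'); X=cloud(p); u,v=map(int,proj(p,[.438,-.017,.066]))
A=cv2.resize(p['pixels'][v-70:v+50,u-60:u+60],None,fx=4,fy=4,interpolation=cv2.INTER_CUBIC)
m=np.all((X>[.40,-.06,.057])&(X<[.475,.03,.17]),-1); q=X[m]
for lo in np.arange(.057,.15,.008):
    s=q[(q[:,2]>=lo)&(q[:,2]<lo+.008)]
    if len(s): print(round(lo,3),len(s),s.min(0).round(3),s.max(0).round(3))
for c in ('wrist',):
    p=cams.camera(c); B=cv2.resize(p['pixels'][120:300,180:360],(480,480),interpolation=cv2.INTER_CUBIC)
cv2.imwrite('pics/'+sys.argv[1],cv2.cvtColor(cv2.resize(np.hstack([A,B]),(800,400)),cv2.COLOR_RGB2BGR))
E
python3 sq.py q1.png
```

```text
tcp [ 0.4374 -0.0174  0.064 ] shift [4.  0.2 0.7] rotvec [0. 0. 0.] F [-0.07  0.25  0.39] t 13.7 open -6.726246888851204e-05
0.057 74 [ 0.417 -0.038  0.057] [0.457 0.003 0.065]
0.065 167 [ 0.417 -0.037  0.065] [0.457 0.003 0.07 ]
0.105 9 [ 0.425 -0.019  0.106] [ 0.439 -0.005  0.113]
0.113 13 [ 0.426 -0.023  0.113] [ 0.439 -0.003  0.121]
0.121 7 [ 0.425 -0.025  0.122] [ 0.429 -0.005  0.128]
0.129 5 [ 0.425 -0.023  0.13 ] [ 0.428 -0.012  0.135]
0.137 1 [ 0.426 -0.026  0.144] [ 0.426 -0.026  0.144]
0.145 8 [ 0.42  -0.027  0.148] [0.428 0.01  0.151]
```

View pics/q1.png

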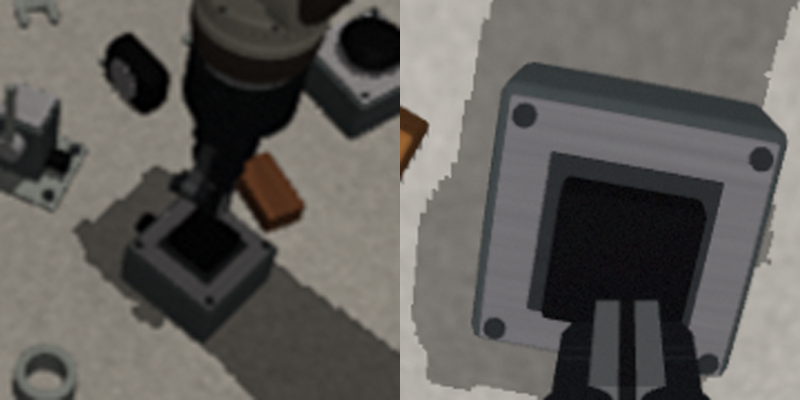

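The tip is at z ≈ 0.104, centred over the button at about (0.437, -0.017). I expect contact about 38 mm down. I'll press gradually and watch the force.

>>> apply_moves(
  rows=[
    [[6,0,0,0,0,0,0],[14,0,0,0,0,0,0],[22,0,0,0,0,0,0],[29,0,0,0,0,0,0],[34,0,0,0,0,0,0],[37,0,0,0,0,0,0],[39,0,0,0,0,0,0],[40,0,0,0,0,0,0],[40,0,0,0,0,0,0]],
  ],
)

```text
time: 14.7
ee_pos: [0.4382, -0.0175, 0.0255]
tcp_rot: [148.5, 89.9, 159.3]
wrist_force: [-1.7, -0.9, 2.7]
opening: 0.0002
```

```bash
python3 sq.py q2.png
```

```text
tcp [ 0.4382 -0.0175  0.0255] shift [-34.5   0.5  -0.1] rotvec [0. 0. 0.] F [-1.73 -0.86  2.7 ] t 14.7 open 0.00015938056365113204
0.057 80 [ 0.417 -0.039  0.057] [0.456 0.004 0.065]
0.065 66 [ 0.418 -0.036  0.065] [0.457 0.003 0.073]
0.073 12 [ 0.426 -0.024  0.073] [ 0.442 -0.003  0.08 ]
0.081 7 [ 0.425 -0.018  0.082] [ 0.431 -0.004  0.089]
0.089 4 [ 0.426 -0.026  0.091] [ 0.428 -0.012  0.094]
0.097 2 [ 0.424 -0.021  0.102] [ 0.427 -0.01   0.104]
0.105 8 [ 0.423 -0.025  0.109] [ 0.429 -0.005  0.113]
0.113 16 [ 0.42  -0.012  0.113] [0.439 0.013 0.12 ]
0.121 17 [ 0.419 -0.005  0.121] [0.435 0.02  0.128]
0.129 15 [ 0.418 -0.033  0.13 ] [0.437 0.022 0.137]
0.137 19 [ 0.416 -0.035  0.138] [0.425 0.029 0.145]
0.145 17 [ 0.418 -0.027  0.145] [0.439 0.029 0.153]
```

View pics/q2.png

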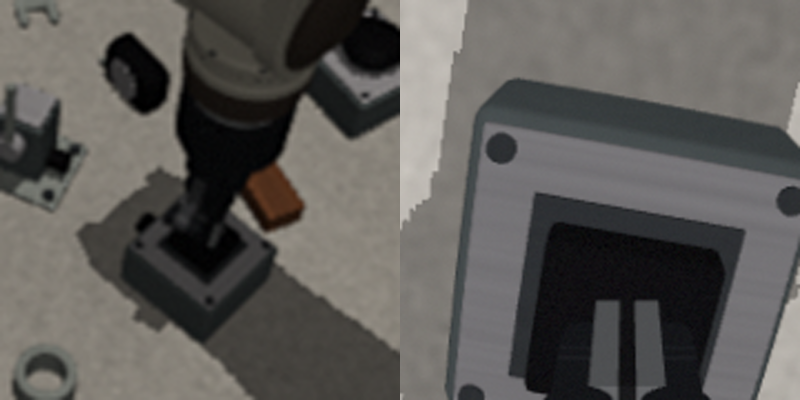

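Contact at 2.7 N, which is about 2–3 mm pressed; the finger is centred on the button. I'll press on in small steps.

>>> apply_moves(
  rows=[
    [[1,0,0,0,0,0,0],[2,0,0,0,0,0,0],[3,0,0,0,0,0,0],[4,0,0,0,0,0,0],[4,0,0,0,0,0,0]],
  ],
)

```text
time: 15.3
ee_pos: [0.4384, -0.0175, 0.0217]
tcp_rot: [121.5, 90.0, 132.4]
wrist_force: [-0.7, 0.2, 3.7]
opening: -0.0
```

>>> apply_moves(
  rows=[
    [[1,0,0,0,0,0,0],[2,0,0,0,0,0,0],[2,0,0,0,0,0,0]],
  ],
)

```text
time: 15.6
ee_pos: [0.4384, -0.0175, 0.0196]
tcp_rot: [124.2, 90.0, 135.1]
wrist_force: [-1.4, 0.5, 4.2]
opening: -0.0004
```

>>> apply_moves(
  rows=[
    [[0.5,0,0,0,0,0,0],[1,0,0,0,0,0,0],[1,0,0,0,0,0,0]],
  ],
)

```text
time: 15.9
ee_pos: [0.4385, -0.0175, 0.0192]
tcp_rot: [61.1, 90.0, 72.0]
wrist_force: [-3.8, 1.1, 9.6]
opening: 0.0003
```

The force jumped to 9.6 N for only 0.4 mm of travel, so the button is bottomed. A brief hold, then straight back up.

>>> apply_moves(
  rows=[
    [[0.3,0,0,0,0,0,0],[0.3,0,0,0,0,0,0],[0.3,0,0,0,0,0,0]],
  ],
)

```text
time: 16.2
ee_pos: [0.4385, -0.0175, 0.0192]
tcp_rot: [40.9, 90.0, 51.8]
wrist_force: [-3.4, -0.1, 7.7]
opening: 0.0001
```

>>> apply_moves(
  rows=[
    [[-2,0,0,0,0,0,0],[-5,0,0,0,0,0,0],[-8,0,0,0,0,0,0],[-12,0,0,0,0,0,0],[-20,0,0,0,0,0,0],[-35,0,0,0,0,0,0],[-60,0,0,0,0,0,0],[-90,0,0,0,0,0,0],[-120,0,0,0,0,0,0],[-140,0,0,0,0,0,0],[-150,0,0,0,0,0,0],[-150,0,0,0,0,0,0]],
  ],
)

```text
time: 17.4
ee_pos: [0.4391, -0.0175, 0.1708]
tcp_rot: [-6.5, 89.9, 4.4]
wrist_force: [1.0, -0.4, -0.4]
opening: -0.0002
```

```bash
python3 - <<'E'
from h import *
for c in ['side','top']:
    p=cams.camera(c); save(p,'f_'+c+'.png'); X=cloud(p)
    m=np.all((X>[.423,-.032,.05])&(X<[.452,-.002,.08]),-1); print('button top z',np.median(X[m][:,2]),m.sum())
    m=np.all((X>[.37,-.09,.042])&(X<[.5,.05,.056]),-1); q=X[m]; print('box',q.min(0).round(4),q.max(0).round(4))
print(get_obs()['ee_pos'],get_obs()['wrist_force'],get_obs()['time'])
E
python3 rol.py
```

```text
button top z 0.06624855080584802 122
box [ 0.3951 -0.0584  0.0421] [0.48   0.0259 0.0553]
button top z nan 0
  return _methods._mean(a, axis=axis, dtype=dtype,
  ret = ret.dtype.type(ret / rcount)
Traceback (most recent call last):
ValueError: zero-size array to reduction operation minimum which has no identity
Traceback (most recent call last):
  File "rol.py", line 8, in <module>
    print('left face s,z ranges',s[k].min().round(1),s[k].max().round(1),z[k].min().round(1),z[k].max().round(1),k.sum(),'mean',s[k].mean().round(1),z[k].mean().round(1),'bright max', 'all smax',s.max().round(1))
                                 ~~~~~~~~^^
ValueError: zero-size array to reduction operation minimum which has no identity
```

View pics/f_side.png

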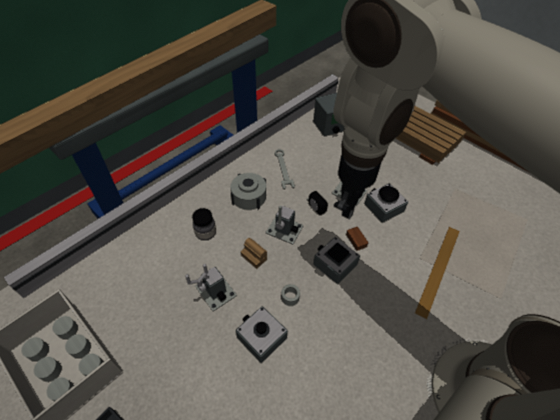

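The button is back up at 66.2 mm and the station hasn't moved. The arm only hides the roller from this camera, so I'll draw back toward the robot for a last check.

>>> apply_moves(
  rows=[
    [[0,10,-10,0,0,0,0],[0,30,-30,0,0,0,0],[0,60,-50,0,0,0,0],[0,90,-70,0,0,0,0],[0,120,-85,0,0,0,0],[0,150,-95,0,0,0,0],[0,170,-100,0,0,0,0],[0,175,-100,0,0,0,0],[0,175,-100,0,0,0,0]],
  ],
)

```text
time: 18.45
ee_pos: [0.3062, 0.1357, 0.1679]
tcp_rot: [169.8, 89.9, -179.2]
wrist_force: [0.7, -0.2, 0.6]
opening: 0.0002
```

```bash
python3 rol.py;  python3 - <<'E'
from h import *
p=cams.camera('top'); save(p,'g_top.png')
p=cams.camera('side'); save(p,'g_side.png')
print(get_obs()['ee_pos'],get_obs()['wrist_force'],get_obs()['time'])
E
```

```text
left face s,z ranges -12.3 13.7 112.9 142.9 71 mean 0.5 130.0 bright max all smax 15.8
top smax 14.9 n 156 z 143.1
[0.30695413 0.13474955 0.16814146] [ 0.52755767 -0.3297285  -0.22029867] 18.65
```

View pics/g_top.png

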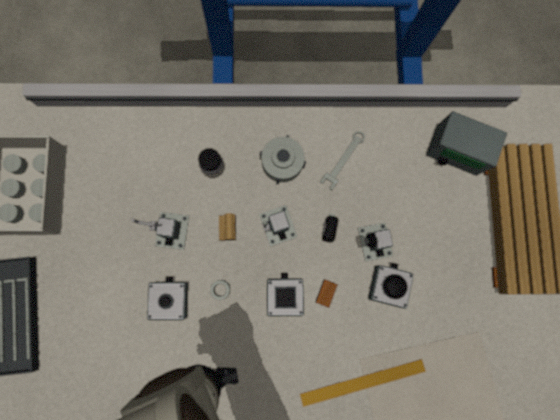

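Everything is where it stood at the start: the roller is upright at (371,241), the square station is at (286,297), and the arm is clear at (215,390).

```bash
python3 -c "
from h import *
print(bot.job_done())"
```

```text
the job is handed in; nothing more can be done
None
```

I tested the roller feeler and then reset the alarm with the square button. The job was handed in at about 18.7 s, with no verdict reported.

- **Roller lever:** I pushed it with the shut fingertips to about 30° and let it follow the fingers back. Both cameras showed the roller 32–33 mm over, and the force was about 7 N in total (5.9 N along the push, 4.1 N down). It measured upright again right after the push and at the last look.
- **Square button:** I pressed it until it bottomed. The force jumped from 4.2 to 9.6 N within 0.4 mm of travel. I did not measure the 7 mm stroke directly. It came back up to 66 mm and the station did not move.
- **Everything else:** The last top picture shows the other feelers, the other stations and the loose things where they stood at the start. The arm was drawn back touching nothing.

**A check that disagreed:** the real finger ends sit about 39–40 mm above the reported TCP. Because of that, the first approach passed over the roller without touching it. I measured the offset in the depth picture and corrected for it in every later move.

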